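# Kit a heat sink from the parts cabinet

## Task

The heat sink for the next board is in the top drawer of the small steel parts cabinet under the bench shelf. Pull that drawer out to its stop, lift the finned heat sink out and set it down upright, fins up, in the empty compartment of the kitting tray (do not drop it in), then push the drawer fully home. Leave the transformer in the drawer, keep the other two drawers shut, and leave the capacitor, the multimeter and the solder reel where they are.

Things in the scene. Friction and masses are not known exactly. Their poses are not given: they have to be found in the camera images.
- bench_shelf: White bench shelf on aluminium posts, fixed, and the grey steel parts cabinet under it. Sizes in mm. Origin: on the bench below the middle of the cabinet's face. -x points straight out of the face (the way drawers open), y along the face, z up. Cabinet 250 wide (y -125 to 125), 300 deep, 190 high. Posts 30 square, the front ones at x 5 to 35, y -188 to -158 and 218 to 248.
- shelf_edge (a point): Point on the lower front edge of the shelf board, above the middle of the cabinet; axes as bench_shelf. 235 mm above the bench and 16 mm out over the drawer fronts; the board is 22 thick and runs from y -190 to 250. Two instruments on it reach 350 above the bench. The edge is in the way of a vertical tool: the handles are reached with the tool tilted, leaning out from the face.
- top_drawer (a joint): How far the top drawer is out, m: 0 = home (front flush with the cabinet), 0.220 = its stop. Starts 0 to 12 mm open. Slides along bench_shelf -x and stays where left; friction 2.5 N, damping 6 N s/m, 0.7 kg. Front 236 mm wide, 128 to 184 above the bench. Inside 214 wide, from 14 to 271 behind the outer face of its front; floor 135 above the bench, side walls 33 high above it.
- top_handle (a point): Middle of the top drawer's handle bar, moving with the drawer; axes as bench_shelf. Dark steel bow handle: bar 56 mm long (y), 10 deep (x), 12 high (z), 156 above the bench, its middle 30 out from the drawer front, 25 clear behind the bar; a leg behind each end. It can be gripped end to end across its 56 mm.
- middle_drawer (a joint): How far the middle drawer is out, in m; 0 = shut. Same handle, 60 lower (96 above the bench). To be left shut.
- bottom_drawer (a joint): How far the bottom drawer is out, in m; 0 = shut. Same handle, 36 above the bench. To be left shut.
- drawer_floor (a point): Point on the inner floor of the top drawer, moving with it, midway between its sides and 140 behind the outer face of its front; axes as bench_shelf.
- heat_sink: Bare aluminium heat sink with six upright fins, lying loose in the top drawer to the left or right of its middle line, 70 to 105 behind the face when the drawer is shut. 50 long (own x, along the fins), 36 wide (own y, across the fins: grip here), 32 high; base plate 7 thick at the bottom. Origin: centre of its underside; z up. 55 to 115 g.
- transformer: Small black and dark steel mains transformer, loose in the other half of the top drawer; 50 (own x) by 42 by 38 high, 220 g. Origin: centre of its underside. Stays in the drawer.
- kit_tray: Loose dark plastic kitting tray, 120 (own x) by 236 (own y), 26 high, 600 g, walls, floor and divider 4 thick; two square compartments side by side along y, each 112 by 112. Origin: centre of its underside.
- empty_compartment (a point): Centre of the floor of the tray's empty compartment, 58 from the tray's origin along the tray's +y, 4 above the bench; axes as the tray.
- capacitor: Dark can capacitor, 30 across, 36 high, standing in the tray's other compartment. Origin: centre of its underside. To be left alone.
- multimeter: Hand multimeter lying on the bench, 175 (own x) by 84, 42 high at its knob. Origin: centre of its underside. To be left alone.
- solder_reel: Solder reel standing on end, 56 across, 46 high. Origin: centre of its underside. To be left alone.

How it is judged:
On the way, in this order (a step that is already met when the one before it is completed fails the run):
1. the top drawer is pulled out to its stop (within 6 mm of 220 mm) (value of joint top_drawer above 0.214 m), for 0.2 s.
2. the heat sink stands upright on the floor of the tray's empty compartment, let go (x of heat_sink in the frame of empty_compartment between -0.042 and 0.042 m and y of heat_sink in the frame of empty_compartment between -0.042 and 0.042 m and z of heat_sink in the frame of empty_compartment between -0.004 and 0.005 m and angle between heat_sink's own z axis and vertical below 0.12 rad and contact force between the fingers and heat_sink below 0.05 N and linear speed of heat_sink below 0.03 m/s), for 0.2 s.
At the end, for the whole second after the job is handed in: The top drawer is home (within 5 mm), the other two are shut (within 10 mm), the heat sink stands fins up (within 7 deg) on the floor of the tray's once empty compartment, released and at rest, and the transformer still lies in the top drawer (all of step 2 and value of joint top_drawer below 0.005 m and value of joint each of middle_drawer, bottom_drawer below 0.01 m and x of transformer in the frame of drawer_floor between -0.13 and 0.13 m and y of transformer in the frame of drawer_floor between -0.105 and 0.105 m and z of transformer in the frame of drawer_floor between -0.005 and 0.02 m); the robot touches nothing.
It fails at once if the multimeter is shifted more than 30 mm (distance of multimeter from where it was at the start of the episode above 0.03 m).
It fails at once if the solder reel is shifted more than 30 mm (distance of solder_reel from where it was at the start of the episode above 0.03 m).
It fails at once if the capacitor is shifted more than 30 mm (distance of capacitor from where it was at the start of the episode above 0.03 m).
It fails at once if another drawer is opened more than 20 mm (value of joint any of middle_drawer, bottom_drawer above 0.02 m).
It fails at once if the heat sink is dropped into the tray (let go more than 15 mm above the floor of the compartment) (contact force between each of the fingers, kit_tray and heat_sink below 0.02 N and horizontal distance between heat_sink and empty_compartment below 0.08 m and z of heat_sink in the frame of empty_compartment above 0.015 m).
It also fails if it takes over 72 s, if anything falls off the work surface, if the arm or the gripper's body presses on something with over 40 N, if the wrist force passes 120 N, or if a joint passes its speed limit or range.

## Robot

A 6-joint arm with a two-finger parallel gripper is mounted at the origin on the work surface. World frame = base frame: x ahead of the robot, y to its left, z up, the work surface at z = 0. Lengths are in m, angles in rad, forces in N, time in s.
With the tool pointing down it reaches from about 0.3 to 0.875 m from the base axis. Payload 6.4 kg.
Tool frame: the origin (TCP) lies at the centre of the arm's flange, where the gripper is bolted on; the fingertips stand 166 mm ahead of it and the grasp point (between the pads) lies 147 mm ahead of it; x points along the fingers, z is the direction in which the jaws open and shut, and the axes are right-handed (so a half turn about x gives the same grasp; the last joint's range is limited). The gripper opens to 88 mm and grips with 3 to 60 N. Pads are 18 mm wide; open, the fingers measure 123 mm over their backs; the gripper's body (75 mm by 187 mm) begins 45 mm behind the grasp point.
Start: joints at [-1.534, 0.181, 1.607, -0, 1.354, -0.206], TCP at [0.138, -0.558, 0.405] pointing down, gripper open.
Joint ranges: [-2.99, 2.99], [-0.89, 2.07], [0.3, 2.58], [-1.14, 4.28], [0, 2.63], [-3.12, 3.12]. Speed limits (rad/s): [2.57, 2.57, 3.01, 3.14, 3.14, 3.14].

## Interface

Orientations are given as a unit quaternion [w, x, y, z].
In Python, from workcell import arm gives the robot as it stands.
- The arm moves only by the shell command python3 -m pendant 'ROWS' [OPENING] [FORCE]. ROWS is JSON, a list of rows, each a list of 2 entries, a list of its own where there are three numbers: the shift along the tool's x, y, z in m, then the turn about the tool's x in degrees. A call has exactly 8 rows; each row is the pose to reach, as a shift and turn from the pose commanded when the call began, along the tool's axes at that moment; what a row does not reach only later rows make up. A row lasts 1/8 s, in which the tool goes at most 62.5 mm and 10.7 degrees, less where a joint would pass 70% of its speed; a pose out of reach is approached as far as the arm can. A call with a gripper value outside its range is refused whole. OPENING is the finger opening in m, from 0 to 0.0881, set as the call begins (- or left out, the last holds). The fingers move at their own pace and stop on an object; FORCE is the grip in N (left out, the last holds). Time passes only in rows, so rows that repeat a pose let the fingers close, or fill a call up. It gives the time, the measured TCP pose, the force and the opening at its end, in the units of the state.
- arm.read_state(): the state, without advancing time (a new reading comes with each control period).
- arm.camera(name): name is "scene" or "top"; returns a dict with "image" (400x640x3 uint8, red, green, blue), "camera_matrix" (3x3 intrinsics, pixels), "R" (3x3) and "t" (3): a world point X has camera coordinates R X + t. Camera axes: x right, y down, z forward; pixel columns grow to the right and rows downward; lengths in m; the calibration is good to about 2 mm. A picture is of the moment at which its call begins. There is no depth.
- arm.hand_in(): hands the job in, once; it reports no verdict.
The state is a dict: "clock": time; "joint_positions": joint angles; "qd": joint speeds; "joint_torque": joint torques, N m; "position": TCP position; "tool_rot": TCP orientation; "force": force on the tool from outside, world axes, zero at the start; "moment": the same for the moment, N m; "finger_gap": finger opening in m.
Only numpy, scipy, OpenCV 4.12 (cv2) and the standard library are available. Lean on these libraries where they do the work, as an engineer would, in place of code of your own. Each camera call takes 0.05 s, during which the arm holds its last target. There are 200 camera calls.

## Working session

There is one attempt and no reset: what is moved stays moved. The work goes in short steps, Python scripts to look and compute and a shell command to move; the robot and the scene stay as the last step left them, time stands still between calls to the robot, and variables do not carry over. Pictures are saved under pics/ and viewed, about 8 in all and at most 12, crops included, and the job is handed in when it is done.

```bash
mkdir -p pics; ls; python3 - <<'E'
from workcell import arm
import cv2,numpy as np
np.set_printoptions(precision=4,suppress=True)
for n in("scene","top"):
    c=arm.camera(n); cv2.imwrite(f"pics/{n}0.png",c["image"][:,:,::-1]); print(n,c["camera_matrix"],c["R"],c["t"],-c["R"].T@c["t"])
print(arm.read_state())
E
```

```text
pics
scene [[361.9051   0.     323.8594]
 [  0.     361.9051 203.564 ]
 [  0.       0.       1.    ]] [[ 0.1269  0.9919  0.0011]
 [ 0.8076 -0.1027 -0.5808]
 [-0.576   0.0746 -0.8141]] [-0.1005 -0.3655  1.6487] [ 1.2575 -0.0608  1.13  ]
top [[490.5114   0.     322.6729]
 [  0.     490.5114 199.966 ]
 [  0.       0.       1.    ]] [[-0.1098 -0.994   0.0023]
 [-0.9738  0.1071 -0.2004]
 [ 0.199  -0.0242 -0.9797]] [0.0527 0.6102 1.2843] [0.3445 0.0182 1.3804]
{'clock': 0.1, 'joint_positions': array([-1.5343,  0.1815,  1.6079,  0.    ,  1.3538, -0.2063]), 'qd': array([ 0.0002, -0.0022, -0.0028, -0.0004, -0.0007,  0.0017]), 'joint_torque': array([  0.0005, -43.4822, -34.2697,   0.0704,   0.0341,  -0.0001]), 'position': array([ 0.1382, -0.5579,  0.4039]), 'tool_rot': array([ 0.5565,  0.4362,  0.5572, -0.4354]), 'force': array([-0.5843,  0.1432,  0.4243]), 'moment': array([-0.0021, -0.0007,  0.0025]), 'finger_gap': 0.08780132105556068}
```

View pics/scene0.png

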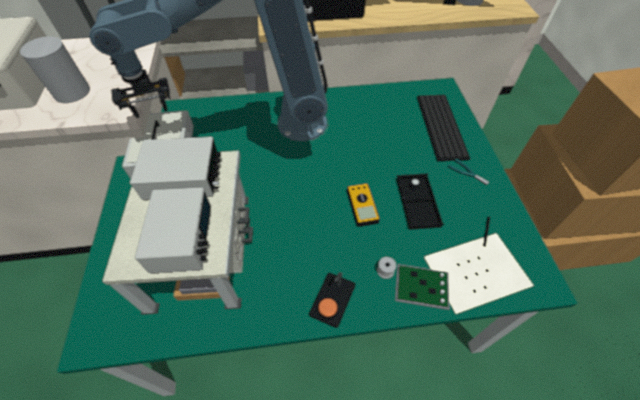

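View pics/top0.png

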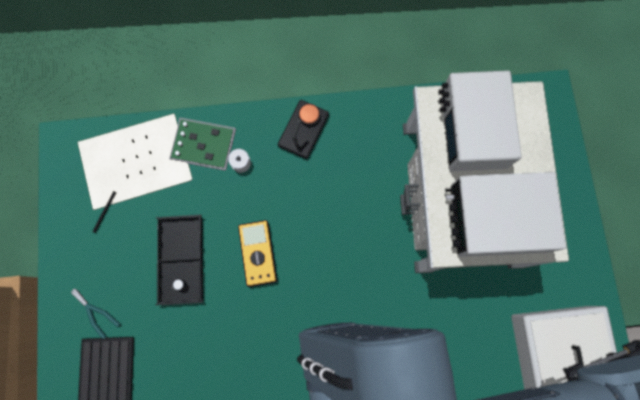

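The scene view shows the cabinet under the shelf at left, with its handles near (243,225), the meter at (363,204) and the tray at (419,201). The top view shows the shelf's front edge from (415,88) to (428,268), the handle near (408,200), the tray from (158,217) to (203,305) with the capacitor in its lower compartment at (178,285), and the meter at (257,253). I'll enlarge these.

```bash
python3 - <<'E'
import cv2,numpy as np
a=cv2.imread("pics/top0.png"); 
A=cv2.resize(a[75:285,390:460],None,fx=2.8,fy=2.8,interpolation=cv2.INTER_CUBIC)
B=cv2.resize(a[205:315,150:280],None,fx=4,fy=4,interpolation=cv2.INTER_CUBIC)
o=np.zeros((588,740,3),np.uint8); o[:A.shape[0],:A.shape[1]]=A; o[:B.shape[0],210:210+B.shape[1]]=B
cv2.imwrite("pics/crop1.png",o)
E
```

```text
(no output)
```

View pics/crop1.png

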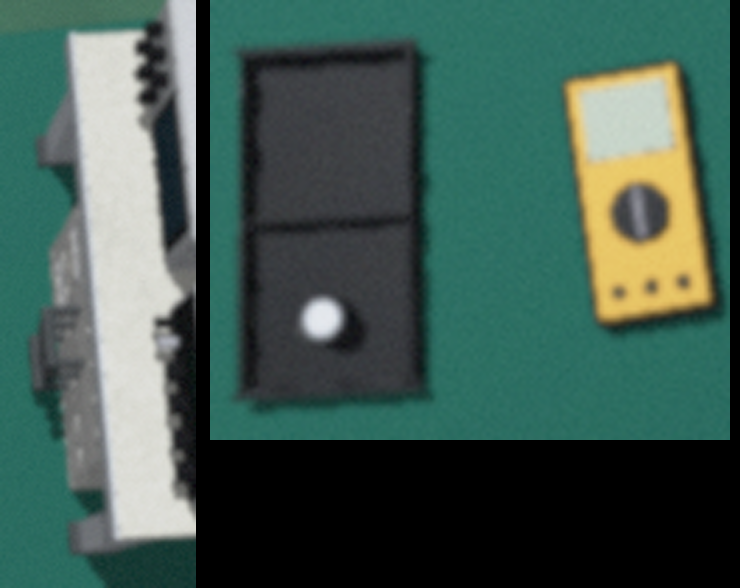

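```bash
cat >h.py <<'E'
from workcell import arm
import cv2,numpy as np
np.set_printoptions(precision=4,suppress=True)
from scipy.spatial.transform import Rotation as Ro
def ray(c,p,z):
    d=c["R"].T@np.linalg.solve(c["camera_matrix"],[*p,1]); o=-c["R"].T@c["t"]
    return o+d*(z-o[2])/d[2]
def proj(c,X):
    q=(np.atleast_2d(X)@c["R"].T+c["t"])@c["camera_matrix"].T; return q[:,:2]/q[:,2:]
def tool():
    s=arm.read_state(); q=s["tool_rot"]; return s,s["position"],Ro.from_quat([*q[1:],q[0]]).as_matrix()
def shelf():  # loads B (axes cols), origin
    d=np.load("shelf.npz"); return d["B"],d["o"]
E
python3 - <<'E'
from h import *
c=arm.camera("top")
f=lambda u,v:(390+u/2.8,75+v/2.8); g=lambda u,v:(150+(u-210)/4,205+v/4)
far=ray(c,f(68,33),.257); near=ray(c,f(113,540),.257)
d=(far-near); print(far,near,np.linalg.norm(d)); by=d/np.linalg.norm(d); bx=np.cross(by,[0,0,1]); bz=np.array([0,0,1.])
# front edge at bench x=-16, y from -190..250
mid=(far+near)/2; o=mid-by*.030+bx*.016; o[2]=0
B=np.c_[bx,by,bz]; np.savez("shelf.npz",B=B,o=o); print("bx",bx,"by",by,"o",o)
for op in(0,.012):
  P=[o+B@[-.035-op,y,.162] for y in(-.028,.028)]; print("handle px",(proj(c,P)-[390,75])*2.8)
k=[ray(c,g(*p),.026) for p in((240,48),(415,40),(427,395),(240,402))]
print(np.array(k)); ty=(k[0]+k[1]-k[2]-k[3])/2; print("tray len",np.linalg.norm(ty)); ty/=np.linalg.norm(ty)
t=np.mean(k,0); print("tray",t,"ty",ty,"empty",t+.058*ty)
m=[ray(c,g(*p),.03) for p in((567,82),(678,63),(715,303),(598,325))]; print("meter",np.array(m))
r=ray(c,(239,161),.046); print("reel",r)
s,p,R=tool(); print(p,R)
E
```

```text
[ 0.8299 -0.2642  0.257 ] [ 0.3892 -0.2357  0.257 ] 0.4416379038124733
bx [-0.0645 -0.9979  0.    ] by [ 0.9979 -0.0645  0.    ] o [ 0.5786 -0.264   0.    ]
handle px [[ 53.1    366.438 ]
 [ 48.1499 306.181 ]]
handle px [[ 39.8595 367.0243]
 [ 35.0273 306.7555]]
[[0.6217 0.4492 0.026 ]
 [0.614  0.3273 0.026 ]
 [0.3702 0.3339 0.026 ]
 [0.3794 0.4595 0.026 ]]
tray len 0.24318974900146476
tray [0.4963 0.3925 0.026 ] ty [ 0.9994 -0.0349  0.    ] empty [0.5543 0.3904 0.026 ]
meter [[0.5721 0.2232 0.03  ]
 [0.5769 0.1454 0.03  ]
 [0.4097 0.1348 0.03  ]
 [0.4038 0.215  0.03  ]]
reel [0.7528 0.2076 0.046 ]
[ 0.1382 -0.5579  0.404 ] [[-0.0001  0.9707  0.2404]
 [ 0.0014  0.2404 -0.9707]
 [-1.      0.0003 -0.0013]]
```

```bash
python3 -m pendant '[[[-0.05,-0.03,0],-9],[[-0.1,-0.06,0],-18],[[-0.15,-0.09,0],-27],[[-0.18,-0.12,0],-36],[[-0.22,-0.15,0],-45],[[-0.25,-0.18,0],-54],[[-0.25,-0.19,0],-63],[[-0.25,-0.19,0],-72]]'
python3 - <<'E'
from h import *
s,p,R=tool(); print(s["clock"],p,s["joint_positions"]); print(R)
c=arm.camera("top"); im=np.ascontiguousarray(c["image"][:,:,::-1])
B,o=shelf(); s2=arm.camera("scene"); im2=np.ascontiguousarray(s2["image"][:,:,::-1])
A=cv2.resize(im[160:250,385:445],None,fx=6,fy=6,interpolation=cv2.INTER_CUBIC)
for op,col in((0,(0,0,255)),(.012,(0,255,255))):
  for y in(-.028,.028):
    q=(proj(c,o+B@[-.035-op,y,.162])[0]-[385,160])*6; cv2.circle(A,tuple(int(v) for v in q),3,col,-1)
C=cv2.resize(im2[180:260,215:275],None,fx=6,fy=6,interpolation=cv2.INTER_CUBIC)
O=np.zeros((540,740,3),np.uint8);O[:540,:360]=A;O[:480,370:730]=C;cv2.imwrite("pics/crop2.png",O)
E
```

```text
clock: 1.15
position: [-0.0474, -0.6041, 0.6544]
tool_rot: [0.707, 0.024, 0.707, -0.024]
force: [0.2, 0.1, -0.5]
finger_gap: 0.0884
1.15 [-0.0474 -0.6041  0.6544] [-1.8447  0.1738  1.1268 -0.0001  1.8413 -1.7769]
[[-0.      0.0678  0.9977]
 [ 0.0004  0.9977 -0.0678]
 [-1.      0.0004 -0.0001]]
```

View pics/crop2.png

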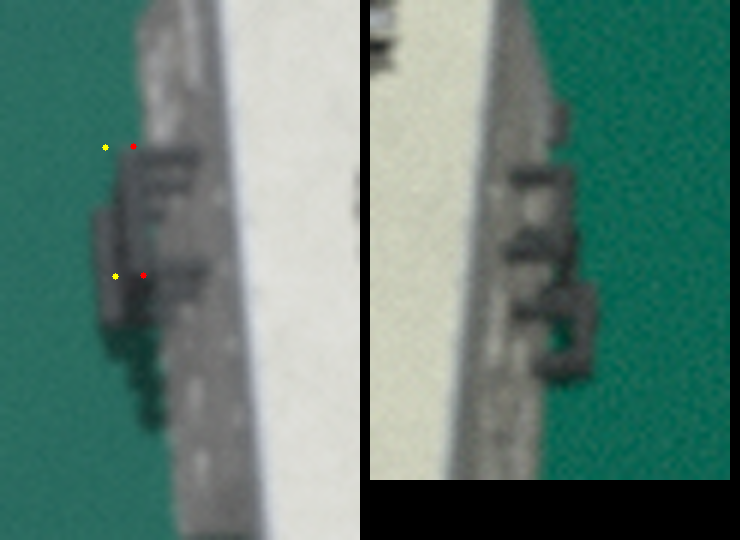

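The overlay crop shows the top bar's outer edge at about (120,150) to (128,278), between the 0 mm (red) and 12 mm (yellow) marks. The drawer is about 5 mm open, and the shelf frame is good. The pendant can't tilt the tool directly, so I'll see how an out-of-reach outward pose is resolved, high up in free air.

```bash
python3 -m pendant '[[[0,-0.06,0],0],[[0,-0.12,0],0],[[0,-0.18,0],0],[[0,-0.24,0],0],[[0,-0.3,0],0],[[0,-0.34,0],0],[[0,-0.37,0],0],[[0,-0.4,0],0]]'
python3 - <<'E'
from h import *
s,p,R=tool(); print(s["clock"],p,s["joint_positions"]); print(R)
E
```

```text
clock: 2.25
position: [-0.0625, -0.8408, 0.6009]
tool_rot: [0.706, 0.009, 0.707, -0.041]
force: [0.1, -0.0, -0.6]
finger_gap: 0.0882
2.25 [-0.0625 -0.8408  0.6009] [-1.7862  0.8376  0.2977  0.0062  1.961  -1.712 ]
[[-0.0041  0.0716  0.9974]
 [-0.0455  0.9964 -0.0717]
 [-0.999  -0.0457 -0.0008]]
```

```bash
python3 -m pendant '[[[0,0.06,0],0],[[0,0.12,0],0],[[-0.02,0.18,0],0],[[-0.07,0.21,0],0],[[-0.12,0.24,0],0],[[-0.17,0.27,0],0],[[-0.22,0.3,0],0],[[-0.27,0.33,0],0]]'
python3 - <<'E'
from h import *
s,p,R=tool(); print(s["clock"],p,s["joint_positions"]); print(R)
E
```

```text
clock: 3.25
position: [-0.0375, -0.4981, 0.8588]
tool_rot: [0.705, 0.008, 0.708, -0.042]
force: [0.3, -0.2, -0.3]
finger_gap: 0.0879
3.25 [-0.0375 -0.4981  0.8588] [-1.887   0.0505  0.849   0.0121  2.1949 -1.8081]
[[-0.0053  0.0715  0.9974]
 [-0.0478  0.9963 -0.0717]
 [-0.9988 -0.0481 -0.0019]]
```

The commanded pose restarts from the reached one, so tilt accumulates. Next I'll use the joint 5 limit high and close in, which forces the tool to lean outward.

```bash
python3 -m pendant '[[[-0.05,0.03,0],0],[[-0.1,0.06,0],0],[[-0.15,0.08,0],0],[[-0.2,0.11,0],0],[[-0.25,0.14,0],0],[[-0.3,0.17,0],0],[[-0.35,0.2,0],0],[[-0.4,0.22,0],0]]'
python3 - <<'E'
from h import *
s,p,R=tool(); print(s["clock"],p,s["joint_positions"]); print(R)
E
```

```text
clock: 4.25
position: [-0.0091, -0.3406, 1.0549]
tool_rot: [0.689, -0.023, 0.721, -0.074]
force: [-0.8, -0.7, -0.1]
finger_gap: 0.088
4.25 [-0.0091 -0.3406  1.0549] [-1.9519  0.0737  0.2977  0.0062  2.626  -1.874 ]
[[-0.0506  0.0687  0.9964]
 [-0.1346  0.9881 -0.0749]
 [-0.9896 -0.1379 -0.0408]]
```

```bash
python3 -m pendant '[[[0,0.04,0],0],[[0,0.08,0],0],[[0,0.12,0],0],[[0,0.16,0],0],[[0,0.2,0],0],[[0,0.24,0],0],[[0,0.27,0],0],[[0,0.3,0],0]]'
python3 - <<'E'
from h import *
s,p,R=tool(); print(s["clock"],p,s["joint_positions"]); print(R)
E
```

```text
clock: 5.25
position: [0.0575, -0.1318, 1.0076]
tool_rot: [0.673, -0.015, 0.736, -0.066]
force: [1.2, 0.1, 0.3]
finger_gap: 0.0887
5.25 [ 0.0575 -0.1318  1.0076] [-2.0706 -0.4728  0.8458 -0.0576  2.6258 -2.0515]
[[-0.0928  0.0658  0.9935]
 [-0.1107  0.991  -0.0759]
 [-0.9895 -0.117  -0.0847]]
```

```bash
python3 -m pendant '[[[0.03,-0.042,0.021],0],[[0.06,-0.084,0.042],0],[[0.09,-0.126,0.063],0],[[0.12,-0.168,0.084],0],[[0.15,-0.21,0.105],0],[[0.18,-0.252,0.126],0],[[0.21,-0.294,0.147],0],[[0.24,-0.336,0.168],0]]'
python3 - <<'E'
from h import *
s,p,R=tool(); print(s["clock"],p,s["joint_positions"]); print(R)
print(R.T@(np.array([.26,-.75,.62])-p), R.T@[.19,-.98,0])
E
```

```text
clock: 6.25
position: [0.18, -0.5061, 0.7935]
tool_rot: [0.674, -0.015, 0.736, -0.066]
force: [-1.0, 0.4, -0.1]
finger_gap: 0.088
6.25 [ 0.18   -0.5061  0.7935] [-1.4205  0.0605  0.9796 -0.1181  2.0029 -1.4032]
[[-0.0916  0.0668  0.9936]
 [-0.1102  0.9909 -0.0768]
 [-0.9897 -0.1165 -0.0834]]
[ 0.1912 -0.2161  0.1127] [ 0.0906 -0.9584  0.264 ]
```

```bash
python3 -m pendant '[[[0.04,-0.043,0.022],0],[[0.08,-0.086,0.045],0],[[0.12,-0.13,0.067],0],[[0.16,-0.173,0.09],0],[[0.19,-0.216,0.113],0],[[0.196,-0.274,0.129],0],[[0.202,-0.332,0.145],0],[[0.208,-0.39,0.16],0]]'
python3 -m pendant '[[[0.005,-0.058,0.016],0],[[0.01,-0.116,0.032],0],[[0.015,-0.174,0.048],0],[[0.02,-0.232,0.064],0],[[0.025,-0.29,0.08],0],[[0.03,-0.348,0.096],0],[[0.035,-0.406,0.112],0],[[0.04,-0.464,0.128],0]]'
python3 - <<'E'
from h import *
s,p,R=tool(); print(s["clock"],p,s["joint_positions"]); print(R)
print(R.T@[.19,-.98,0])
E
```

```text
clock: 7.25
position: [0.2627, -0.8227, 0.5808]
tool_rot: [0.677, -0.027, 0.731, -0.077]
force: [-0.1, 0.5, 0.6]
finger_gap: 0.0877
clock: 8.25
position: [0.2462, -0.8694, 0.5063]
tool_rot: [0.681, -0.044, 0.725, -0.092]
force: [0.3, -0.1, 0.2]
finger_gap: 0.0881
8.25 [ 0.2462 -0.8694  0.5063] [-1.4096  0.9514  0.2987 -0.0996  1.7128 -1.3647]
[[-0.0689  0.061   0.9958]
 [-0.1896  0.9791 -0.0731]
 [-0.9794 -0.1939 -0.0559]]
[ 0.1728 -0.9479  0.2609]
```

```bash
for i in 1 2 3; do python3 -m pendant '[[[-0.007,-0.058,0.016],0],[[-0.014,-0.116,0.032],0],[[-0.021,-0.174,0.048],0],[[-0.028,-0.232,0.064],0],[[-0.035,-0.29,0.08],0],[[-0.042,-0.348,0.096],0],[[-0.049,-0.406,0.112],0],[[-0.056,-0.464,0.128],0]]'; done
python3 - <<'E'
from h import *
s,p,R=tool(); print(s["clock"],p,s["joint_positions"]); print(R)
print(R.T@[.19,-.98,0])
E
```

```text
clock: 9.25
position: [0.2346, -0.8839, 0.4963]
tool_rot: [0.684, -0.061, 0.719, -0.106]
force: [0.2, 0.1, 0.4]
finger_gap: 0.0882
clock: 10.25
position: [0.2264, -0.8932, 0.4971]
tool_rot: [0.686, -0.077, 0.713, -0.121]
force: [-0.4, 0.4, -1.0]
finger_gap: 0.088
clock: 11.25
position: [0.2207, -0.8982, 0.5069]
tool_rot: [0.688, -0.093, 0.707, -0.135]
force: [-0.4, 0.3, -0.6]
finger_gap: 0.0879
11.25 [ 0.2207 -0.8982  0.5069] [-1.4457  0.9561  0.2987 -0.0751  1.5703 -1.3975]
[[-0.0357  0.0542  0.9979]
 [-0.3173  0.9463 -0.0628]
 [-0.9477 -0.3188 -0.0166]]
[ 0.3041 -0.917   0.2511]
```

```bash
python3 -m pendant '[[[-0.007,-0.058,0.016],0],[[-0.014,-0.116,0.032],0],[[-0.021,-0.174,0.048],0],[[-0.028,-0.232,0.064],0],[[-0.035,-0.29,0.08],0],[[-0.042,-0.348,0.096],0],[[-0.049,-0.406,0.112],0],[[-0.056,-0.464,0.128],0]]'
cat >>h.py <<'E'
def go(*targets):
    s,p,R=tool(); print("t",s["clock"],"p",p,"q",s["joint_positions"],"F",s["force"],"gap",s["finger_gap"]); print(R)
    for T in targets: d=R.T@(np.array(T)-p); print("to",np.array(T),"shift",d,"norm",np.linalg.norm(d))
def grasp(G):  # TCP for grasp point G
    s,p,R=tool(); return np.array(G)-.147*R[:,0]
E
python3 - <<'E'
from h import *
B,o=shelf(); G=o+B@[-.035,0,.156]; g=grasp(G); R=tool()[2]; print(G,g)
go([.24,-.75,.66],[.45,-.2,.66],g-.1*R[:,0],g)
E
```

```text
clock: 12.25
position: [0.2169, -0.8998, 0.5237]
tool_rot: [0.69, -0.109, 0.7, -0.149]
force: [0.2, -0.1, 0.2]
finger_gap: 0.0881
[ 0.5808 -0.2291  0.156 ] [ 0.5845 -0.1763  0.2932]
t 12.25 p [ 0.2169 -0.8998  0.5237] q [-1.4511  0.9393  0.2987 -0.0679  1.5417 -1.404 ] F [ 0.1617 -0.1254  0.2223] gap 0.08813464903118086
[[-0.0252  0.0529  0.9983]
 [-0.3589  0.9316 -0.0584]
 [-0.933  -0.3597 -0.0045]]
to [ 0.24 -0.75  0.66] shift [-0.1816  0.0917  0.0137] norm 0.2038781862623991
to [ 0.45 -0.2   0.66] shift [-0.3842  0.6152  0.1912] norm 0.7501084399622436
to [ 0.5871 -0.1405  0.3865] shift [-0.1538  0.7763  0.3258] norm 0.8558388217324626
to [ 0.5845 -0.1763  0.2932] shift [-0.0538  0.7763  0.3258] norm 0.8436207556103081
```

Tilt is now 21° straight into the face, with the jaws along the bar. I'll travel over the shelf to the pre-grasp.

```bash
python3 -m pendant '[[[-0.05,0.03,0],0],[[-0.1,0.06,0.005],0],[[-0.15,0.08,0.01],0],[[-0.185,0.12,0.025],0],[[-0.21,0.17,0.04],0],[[-0.235,0.22,0.057],0],[[-0.26,0.27,0.073],0],[[-0.285,0.325,0.09],0]]'
python3 -m pendant '[[[-0.02,0.055,0.018],0],[[-0.04,0.11,0.036],0],[[-0.06,0.165,0.054],0],[[-0.08,0.22,0.072],0],[[-0.095,0.27,0.09],0],[[-0.095,0.29,0.1],0],[[-0.095,0.29,0.1],0],[[-0.095,0.29,0.1],0]]'
python3 - <<'E'
from h import *
B,o=shelf(); g=grasp(o+B@[-.035,0,.156]); R=tool()[2]
go(g-.1*R[:,0],g)
E
```

```text
clock: 13.25
position: [0.3312, -0.4983, 0.6728]
tool_rot: [0.69, -0.109, 0.7, -0.15]
force: [1.4, -0.3, 1.0]
finger_gap: 0.0882
clock: 14.25
position: [0.4483, -0.2024, 0.6564]
tool_rot: [0.69, -0.109, 0.7, -0.15]
force: [0.6, 1.0, 0.4]
finger_gap: 0.0882
t 14.25 p [ 0.4483 -0.2024  0.6564] q [-0.5706 -0.1332  1.4541 -0.3223  1.6339 -0.5634] F [0.5633 1.004  0.3745] gap 0.08820092087871789
[[-0.0252  0.0533  0.9983]
 [-0.3594  0.9313 -0.0588]
 [-0.9328 -0.3603 -0.0043]]
to [ 0.587  -0.1403  0.3864] shift [0.226  0.1625 0.136 ] norm 0.3098038763324224
to [ 0.5845 -0.1763  0.2931] shift [0.326  0.1625 0.136 ] norm 0.38882445580600583
```

```bash
python3 -m pendant '[[[0.01,0.045,0.035],0],[[0.03,0.085,0.07],0],[[0.06,0.125,0.105],0],[[0.1,0.155,0.13],0],[[0.15,0.165,0.136],0],[[0.2,0.165,0.136],0],[[0.24,0.165,0.136],0],[[0.24,0.165,0.136],0]]'
python3 - <<'E'
from h import *
B,o=shelf(); g=grasp(o+B@[-.035,0,.156]); R=tool()[2]
go(g)
for n,(r0,r1,c0,c1) in dict(top=(100,290,340,500),scene=(150,270,190,310)).items():
    c=arm.camera(n); cv2.imwrite(f"pics/{n}3.png",cv2.resize(c["image"][r0:r1,c0:c1,::-1],None,fx=3,fy=3,interpolation=cv2.INTER_CUBIC))
a,b=cv2.imread("pics/top3.png"),cv2.imread("pics/scene3.png"); O=np.zeros((570,800,3),np.uint8);O[:570,:480]=a;O[:360,480:800]=b[:,:320];cv2.imwrite("pics/c3.png",O)
E
```

```text
clock: 15.25
position: [0.5857, -0.1443, 0.3688]
tool_rot: [0.687, -0.108, 0.703, -0.149]
force: [-0.3, 0.5, 0.9]
finger_gap: 0.0883
t 15.25 p [ 0.5857 -0.1443  0.3688] q [-0.3536  0.2731  1.5913 -0.3796  1.2034 -0.169 ] F [-0.2665  0.5105  0.8584] gap 0.08828072892878734
[[-0.0325  0.0539  0.998 ]
 [-0.3566  0.9322 -0.062 ]
 [-0.9337 -0.3579 -0.0111]]
to [ 0.5856 -0.1767  0.2933] shift [ 0.0821 -0.0032  0.0027] norm 0.08219005766820892
```

View pics/c3.png

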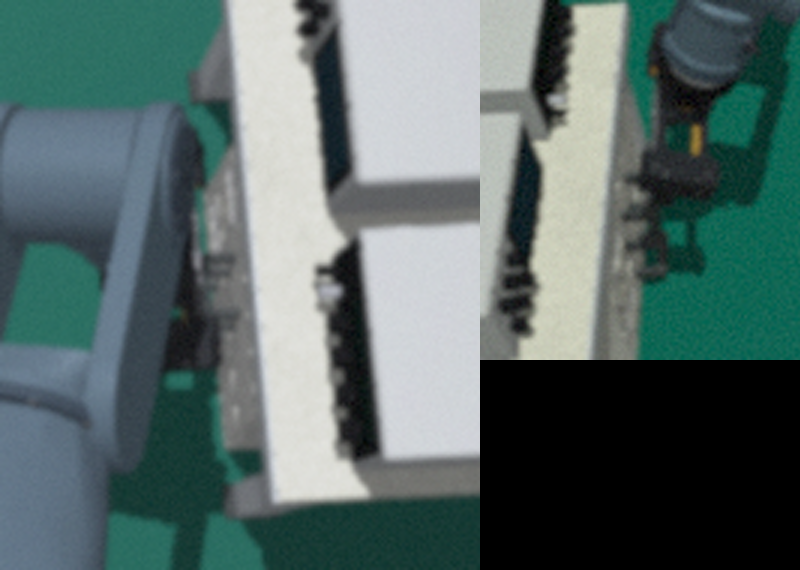

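The picture shows the gripper standing clear of the shelf edge over the handle (top crop (205,290), scene crop (660,200)). I'll advance along the tool.

```bash
python3 -m pendant '[[[0.02,0,0],0],[[0.04,0,0],0],[[0.055,0,0.001],0],[[0.065,0,0.002],0],[[0.075,0,0.003],0],[[0.083,0,0.003],0],[[0.083,0,0.003],0],[[0.083,0,0.003],0]]'
python3 -m pendant '[[[0,0,0],0],[[0,0,0],0],[[0,0,0],0],[[0,0,0],0],[[0,0,0],0],[[0,0,0],0],[[0,0,0],0],[[0,0,0],0]]' 0.04 35
python3 -c "
from h import *
B,o=shelf();go(tool()[1]-.22*B[:,0]); s,p,R=tool(); print('grasp pt in bench',B.T@(p+.147*R[:,0]-o), R.T@-B[:,0])"
```

```text
clock: 16.35
position: [0.5881, -0.1723, 0.2951]
tool_rot: [0.69, -0.109, 0.7, -0.149]
force: [-0.2, 0.3, 1.6]
finger_gap: 0.0881
clock: 17.35
position: [0.5863, -0.1722, 0.2946]
tool_rot: [0.687, -0.109, 0.703, -0.149]
force: [-11.3, 1.7, 7.4]
finger_gap: 0.0552
t 17.35 p [ 0.5863 -0.1722  0.2946] q [-0.397   0.3711  1.6281 -0.4036  1.0624 -0.1544] F [-11.2793   1.6962   7.3995] gap 0.055151315916090855
[[-0.032   0.0523  0.9981]
 [-0.3585  0.9316 -0.0604]
 [-0.933  -0.3598 -0.0111]]
to [0.6005 0.0473 0.2946] shift [-0.0792  0.2053  0.0009] norm 0.22
grasp pt in bench [-0.0392  0.0005  0.1574] [-0.3598  0.933   0.0042]
```

```bash
python3 -m pendant '[[[-0.005,0.014,0],0],[[-0.016,0.042,0],0],[[-0.028,0.073,0],0],[[-0.041,0.106,0],0],[[-0.053,0.138,0],0],[[-0.065,0.168,0],0],[[-0.073,0.189,0],0],[[-0.0765,0.1985,0],0]]'
python3 -m pendant '[[[-0.0005,0.002,0],0],[[-0.001,0.003,0],0],[[-0.0015,0.004,0],0],[[-0.002,0.005,0],0],[[-0.002,0.006,0],0],[[-0.0025,0.007,0],0],[[-0.0025,0.007,0],0],[[-0.0025,0.007,0],0]]'
python3 -c "
from h import *
B,o=shelf();go(); s,p,R=tool(); print('grasp pt in bench',B.T@(p+.147*R[:,0]-o))"
```

```text
clock: 18.35
position: [0.599, 0.0407, 0.2944]
tool_rot: [0.687, -0.11, 0.702, -0.15]
force: [-7.2, -35.2, -4.5]
finger_gap: 0.0551
clock: 19.35
position: [0.5996, 0.042, 0.2939]
tool_rot: [0.686, -0.113, 0.702, -0.154]
force: [-7.6, -28.1, 0.5]
finger_gap: 0.0555
t 19.35 p [0.5996 0.042  0.2939] q [-0.0366  0.3905  1.6043 -0.4088  1.1988  0.1831] F [ -7.6432 -28.1134   0.5417] gap 0.05547108899090037
[[-0.0339  0.0528  0.998 ]
 [-0.3693  0.9273 -0.0616]
 [-0.9287 -0.3707 -0.0119]]
grasp pt in bench [-0.2522 -0.0003  0.1574]
```

The drawer hit its stop, with 28 to 35 N at 213 mm of travel. I'll release, back away and look.

```bash
python3 -m pendant '[[[0,-0.004,0],0],[[0,-0.004,0],0],[[0,-0.004,0],0],[[-0.02,-0.004,0],0],[[-0.06,-0.004,0],0],[[-0.11,-0.004,0],0],[[-0.16,0.02,-0.03],0],[[-0.2,0.05,-0.08],0]]' 0.088
python3 - <<'E'
from h import *
go()
for n,(r0,r1,c0,c1) in dict(top=(100,290,290,450),scene=(150,270,190,310)).items():
    c=arm.camera(n); cv2.imwrite(f"pics/{n}4.png",cv2.resize(c["image"][r0:r1,c0:c1,::-1],None,fx=3,fy=3,interpolation=cv2.INTER_CUBIC))
a,b=cv2.imread("pics/top4.png"),cv2.imread("pics/scene4.png"); O=np.zeros((570,800,3),np.uint8);O[:570,:480]=a;O[:360,480:800]=b[:,:320];cv2.imwrite("pics/c4.png",O)
E
```

```text
clock: 20.35
position: [0.5341, 0.1666, 0.4641]
tool_rot: [0.691, -0.108, 0.699, -0.149]
force: [0.6, 1.4, -0.0]
finger_gap: 0.0881
t 20.35 p [0.5341 0.1666 0.4641] q [ 0.1821  0.154   1.5369 -0.3557  1.5434  0.2671] F [ 0.5525  1.3805 -0.0251] gap 0.08809683969822285
[[-0.0206  0.0546  0.9983]
 [-0.3577  0.932  -0.0584]
 [-0.9336 -0.3583  0.0003]]
```

View pics/c4.png

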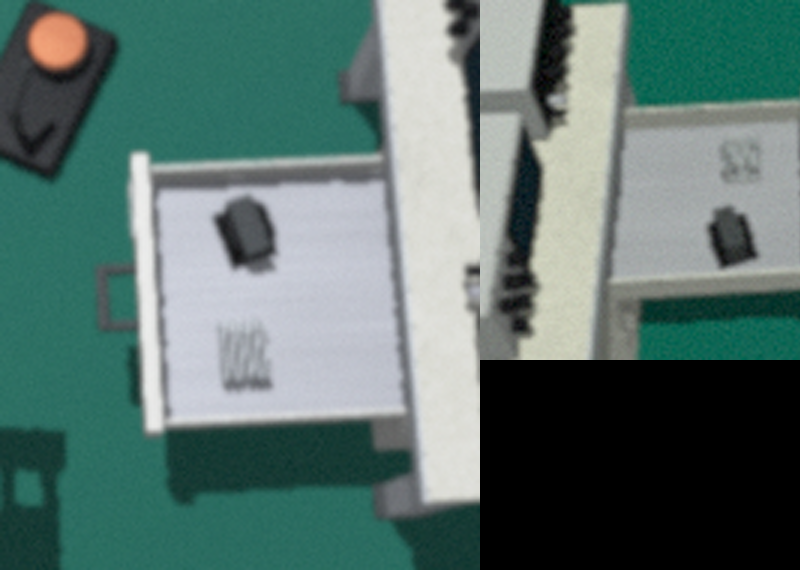

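The drawer is open. The sink is in the lower half of the top crop, about (220–272, 325–390), with its fins running vertically in the picture (along the drawer's width). The transformer is at (247,232). With the jaws along the bar, I can grip the sink end to end across its 50 mm and keep the tilt. I'll zoom in for its pose.

```bash
python3 - <<'E'
from h import *
a=arm.camera("top")["image"][:,:,::-1]; b=arm.camera("scene")["image"][:,:,::-1]
A=cv2.resize(a[200:240,355:390],None,fx=11,fy=11,interpolation=cv2.INTER_CUBIC)
C=cv2.resize(b[188:218,265:297],None,fx=11,fy=11,interpolation=cv2.INTER_CUBIC)
O=np.zeros((440,750,3),np.uint8);O[:440,:385]=A;O[:330,395:395+352]=C;cv2.imwrite("pics/c5.png",O)
E
```

```text
(no output)
```

View pics/c5.png

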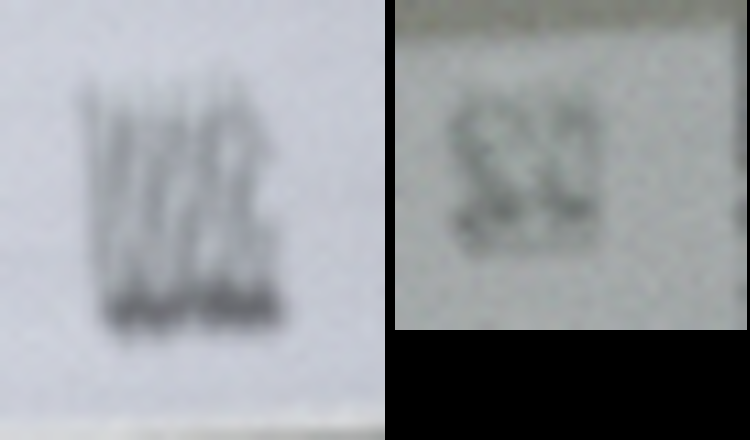

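The sink's near end face is the dark band at top crop rows 285–325, columns 105–280. The far fin tops are at about (85,82) to (258,75).

```bash
python3 - <<'E'
from h import *
from scipy.optimize import least_squares
c=arm.camera("top"); f=lambda u,v:np.array([355+u/11-.45,200+v/11-.45]); B,o=shelf()
obs=np.array([f(105,325),f(282,322),f(85,82),f(258,75)])
L=np.array([[-.025,.018,0],[-.025,-.018,0],[.025,.018,.032],[.025,-.018,.032]])
def pts(q): return np.c_[Ro.from_euler('z',q[2]).apply(L)+[q[0],q[1],.135]]
r=least_squares(lambda q:(proj(c,pts(q))-obs).ravel(),[.5,-.12,0]); print(r.x,np.degrees(r.x[2]),r.fun.reshape(-1,2))
print("bench",B.T@([*r.x[:2],.135]-o))
# scene check corners
s=arm.camera("scene"); L8=np.array([[x,y,z] for z in(0,.032) for x in(-.025,.025) for y in(-.018,.018)])
P=Ro.from_euler('z',r.x[2]).apply(L8)+[r.x[0],r.x[1],.135]
print((proj(s,P)-[265,188])*11+[395,0])
g=grasp([*r.x[:2],.152]); R=tool()[2]; go(g-.12*R[:,0],g)
E
```

```text
[ 0.5344 -0.1295 -0.0105] -0.5991621192679358 [[ 0.6124  0.1229]
 [-1.5261 -0.9839]
 [ 1.2146  0.8086]
 [-0.3178  0.0552]]
bench [-0.1314 -0.0527  0.135 ]
[[456.3294 114.6148]
 [572.5708 103.8136]
 [461.5432 246.7574]
 [580.5485 235.4285]
 [443.8099  52.1706]
 [562.5776  41.2643]
 [448.8328 185.705 ]
 [570.4873 174.2539]]
t 20.65 p [0.5346 0.165  0.4603] q [ 0.1792  0.1578  1.5403 -0.3565  1.54    0.265 ] F [0.101  0.3471 0.0404] gap 0.08802180679294445
[[-0.0247  0.0527  0.9983]
 [-0.359   0.9315 -0.058 ]
 [-0.933  -0.3598 -0.0041]]
to [ 0.541  -0.0336  0.4011] shift [ 0.1264 -0.1634  0.0182] norm 0.20736256398129485
to [ 0.5381 -0.0767  0.2892] shift [ 0.2464 -0.1634  0.0182] norm 0.2962009913564664
```

```bash
python3 - <<'E'
from h import *
g=grasp([.538,-.127,.160]); R=tool()[2]; go(g-.12*R[:,0],g)
E
python3 -m pendant '[[[0.01,-0.045,0.005],0],[[0.03,-0.09,0.01],0],[[0.05,-0.13,0.015],0],[[0.08,-0.157,0.021],0],[[0.115,-0.158,0.022],0],[[0.115,-0.158,0.022],0],[[0.115,-0.158,0.022],0],[[0.115,-0.158,0.022],0]]' 0.062
python3 - <<'E'
from h import *
g=grasp([.538,-.127,.160]); go(g)
c=arm.camera("scene"); cv2.imwrite("pics/c6.png",cv2.resize(c["image"][140:260,220:340,::-1],None,fx=5,fy=5,interpolation=cv2.INTER_CUBIC))
E
```

```text
t 20.65 p [0.5346 0.165  0.4603] q [ 0.1792  0.1578  1.5403 -0.3565  1.54    0.265 ] F [0.101  0.3471 0.0404] gap 0.08802180679294445
[[-0.0247  0.0527  0.9983]
 [-0.359   0.9315 -0.058 ]
 [-0.933  -0.3598 -0.0041]]
to [ 0.5446 -0.0311  0.4091] shift [ 0.118  -0.1638  0.0215] norm 0.20297384413605982
to [ 0.5416 -0.0742  0.2972] shift [ 0.238  -0.1638  0.0215] norm 0.2896700662930941
clock: 21.65
position: [0.5457, -0.0243, 0.4109]
tool_rot: [0.69, -0.109, 0.699, -0.149]
force: [0.3, 0.8, -0.1]
finger_gap: 0.062
t 21.65 p [ 0.5457 -0.0243  0.4109] q [-0.1651  0.1279  1.6746 -0.3788  1.3186 -0.016 ] F [ 0.3188  0.7831 -0.0716] gap 0.06200038075817187
[[-0.023   0.053   0.9983]
 [-0.3592  0.9315 -0.0577]
 [-0.933  -0.36   -0.0024]]
to [ 0.5414 -0.0742  0.2971] shift [ 0.1242 -0.0057 -0.0011] norm 0.12433568443097445
```

View pics/c6.png

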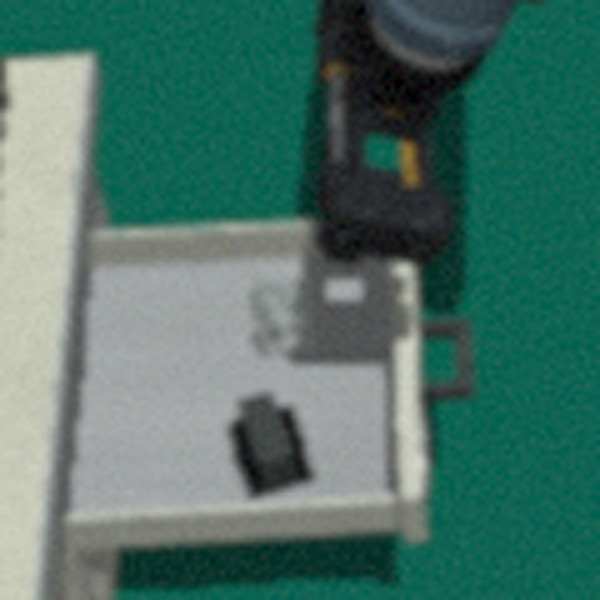

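The gripper is above the near half of the drawer, with its shadow beside the sink at (270,320). I'll descend along the tool and check the force.

```bash
python3 -m pendant '[[[0.03,-0.006,-0.001],0],[[0.06,-0.006,-0.001],0],[[0.08,-0.006,-0.001],0],[[0.095,-0.006,-0.001],0],[[0.108,-0.006,-0.001],0],[[0.118,-0.006,-0.001],0],[[0.124,-0.006,-0.001],0],[[0.124,-0.006,-0.001],0]]'
python3 -c "
from h import *
go(grasp([.538,-.127,.160]))"
```

```text
clock: 22.7
position: [0.5407, -0.0749, 0.2958]
tool_rot: [0.689, -0.109, 0.7, -0.149]
force: [0.4, -0.8, -0.0]
finger_gap: 0.0618
t 22.7 p [ 0.5407 -0.0749  0.2958] q [-0.2595  0.2532  1.7801 -0.4137  1.074  -0.0088] F [ 0.4285 -0.7984 -0.0489] gap 0.0617962941333547
[[-0.0256  0.0529  0.9983]
 [-0.3588  0.9316 -0.0586]
 [-0.933  -0.3597 -0.0049]]
to [ 0.5418 -0.0743  0.2972] shift [-0.0015  0.0002  0.001 ] norm 0.0018197239988677553
```

```bash
python3 -m pendant '[[[0,0,0],0],[[0,0,0],0],[[0,0,0],0],[[0,0,0],0],[[0,0,0],0],[[0,0,0],0],[[0,0,0],0],[[0,0,0],0]]' 0.03 20
python3 -c "
from h import *
s,p,R=tool(); go(p+[0,0,.03],p+[0,0,.12])"
```

```text
clock: 23.7
position: [0.541, -0.0748, 0.2965]
tool_rot: [0.69, -0.109, 0.7, -0.149]
force: [-0.2, 1.2, 4.5]
finger_gap: 0.0497
t 23.7 p [ 0.541  -0.0748  0.2965] q [-0.2593  0.2523  1.7796 -0.4136  1.0742 -0.0087] F [-0.2357  1.1557  4.486 ] gap 0.049707857586186704
[[-0.0244  0.0531  0.9983]
 [-0.3591  0.9315 -0.0584]
 [-0.933  -0.3599 -0.0037]]
to [ 0.541  -0.0748  0.3265] shift [-0.028  -0.0108 -0.0001] norm 0.030000000000000034
to [ 0.541  -0.0748  0.4165] shift [-0.112  -0.0432 -0.0004] norm 0.12000000000000002
```

Gripped across the 50 mm length. I'll lift straight up, then carry toward the tray.

```bash
python3 -m pendant '[[[-0.01,-0.004,0],0],[[-0.03,-0.012,0],0],[[-0.055,-0.022,0],0],[[-0.08,-0.031,0],0],[[-0.1,-0.039,0],0],[[-0.112,-0.043,0],0],[[-0.112,-0.043,0],0],[[-0.112,-0.043,0],0]]'
python3 - <<'E'
from h import *
go([.558,.443,.4165])
c=arm.camera("scene"); cv2.imwrite("pics/c7.png",cv2.resize(c["image"][140:260,220:340,::-1],None,fx=5,fy=5,interpolation=cv2.INTER_CUBIC))
E
```

```text
clock: 24.7
position: [0.541, -0.0746, 0.4149]
tool_rot: [0.689, -0.109, 0.701, -0.149]
force: [-0.2, -0.1, -1.4]
finger_gap: 0.0497
t 24.7 p [ 0.541  -0.0746  0.4149] q [-0.2589  0.1144  1.6813 -0.3759  1.2951 -0.1073] F [-0.1912 -0.1118 -1.4475] gap 0.049707518310669566
[[-0.0269  0.0524  0.9983]
 [-0.3583  0.9318 -0.0585]
 [-0.9332 -0.3592 -0.0063]]
to [0.558  0.443  0.4165] shift [-0.1874  0.4826 -0.0133] norm 0.5178657079273505
```

View pics/c7.png

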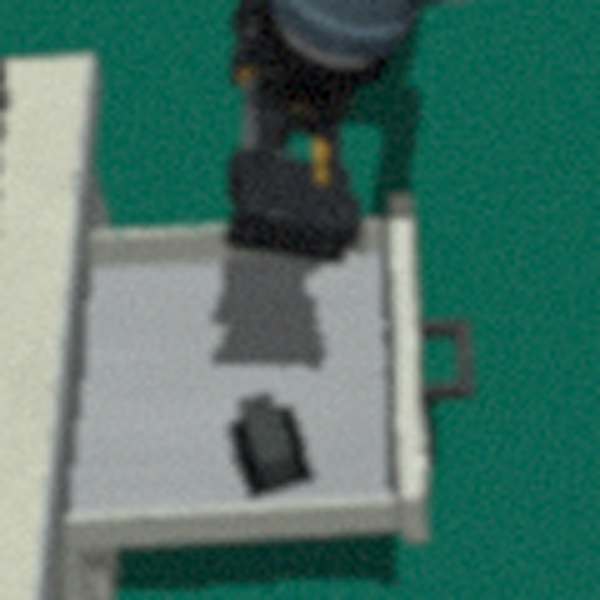

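The sink has left the drawer floor and is hidden behind the gripper; the gap is still 49.7 mm. The transformer is still at (270,445). I'll carry on to the tray.

```bash
python3 -m pendant '[[[-0.01,0.025,0],0],[[-0.025,0.064,-0.002],0],[[-0.043,0.111,-0.003],0],[[-0.062,0.16,-0.004],0],[[-0.081,0.21,-0.006],0],[[-0.101,0.26,-0.007],0],[[-0.12,0.31,-0.008],0],[[-0.139,0.36,-0.01],0]]'
python3 -m pendant '[[[-0.016,0.04,-0.001],0],[[-0.03,0.077,-0.002],0],[[-0.04,0.103,-0.003],0],[[-0.047,0.121,-0.003],0],[[-0.047,0.121,-0.003],0],[[-0.047,0.121,-0.003],0],[[-0.047,0.121,-0.003],0],[[-0.047,0.121,-0.003],0]]'
python3 - <<'E'
from h import *
go([.558,.443,.27],[.558,.443,.172])
c=arm.camera("scene"); cv2.imwrite("pics/c8.png",cv2.resize(c["image"][110:260,340:500,::-1],None,fx=4,fy=4,interpolation=cv2.INTER_CUBIC))
E
```

```text
clock: 25.75
position: [0.5537, 0.3128, 0.4149]
tool_rot: [0.689, -0.11, 0.701, -0.15]
force: [-0.1, 1.2, 0.6]
finger_gap: 0.0502
clock: 26.75
position: [0.5587, 0.4402, 0.4168]
tool_rot: [0.69, -0.109, 0.7, -0.15]
force: [-0.1, 0.0, -0.1]
finger_gap: 0.0498
t 26.75 p [0.5587 0.4402 0.4168] q [ 0.5609  0.5619  1.0994 -0.2971  1.6982  0.6139] F [-0.1276  0.0148 -0.0635] gap 0.04976163121991526
[[-0.0254  0.0538  0.9982]
 [-0.3588  0.9315 -0.0594]
 [-0.9331 -0.3597 -0.0043]]
to [0.558 0.443 0.27 ] shift [ 0.136   0.0554 -0.0002] norm 0.14683844516007005
to [0.558 0.443 0.172] shift [0.2274 0.0906 0.0002] norm 0.2448270013293742
```

View pics/c8.png

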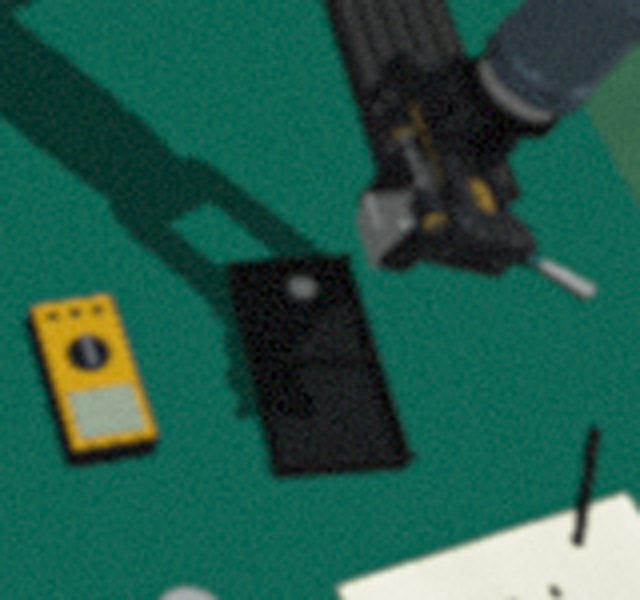

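The sink is held upright at (390,225). The empty compartment is at (325,410), the lower half of the tray. I'll descend to just above its floor.

```bash
python3 -m pendant '[[[0.03,0.013,0],0],[[0.07,0.029,0],0],[[0.115,0.047,0],0],[[0.155,0.063,0],0],[[0.185,0.075,0],0],[[0.205,0.083,0],0],[[0.215,0.087,0],0],[[0.22,0.088,0],0]]'
python3 -m pendant '[[[0,0,0],0],[[0.001,0,0],0],[[0.002,0,0],0],[[0.003,0.001,0],0],[[0.004,0.001,0],0],[[0.005,0.002,0],0],[[0.006,0.002,0],0],[[0.007,0.0025,0],0]]'
python3 -c "
from h import *
go([.558,.443,.1655])"
```

```text
clock: 27.8
position: [0.5579, 0.4441, 0.18]
tool_rot: [0.69, -0.109, 0.7, -0.149]
force: [-0.2, -0.0, -1.3]
finger_gap: 0.0498
clock: 28.8
position: [0.5576, 0.4437, 0.1721]
tool_rot: [0.69, -0.109, 0.7, -0.149]
force: [-0.4, 0.4, 0.3]
finger_gap: 0.0498
t 28.8 p [0.5576 0.4437 0.1721] q [ 0.5657  0.8122  1.2234 -0.3018  1.3417  0.7275] F [-0.4077  0.421   0.2845] gap 0.04981192506847395
[[-0.0253  0.053   0.9983]
 [-0.3589  0.9315 -0.0585]
 [-0.933  -0.3598 -0.0045]]
to [0.558  0.443  0.1655] shift [0.0064 0.0017 0.0005] norm 0.006646893030795692
```

```bash
python3 -m pendant '[[[0.001,0,0],0],[[0.002,0.001,0],0],[[0.003,0.001,0],0],[[0.004,0.0015,0],0],[[0.005,0.002,0],0],[[0.006,0.0025,0],0],[[0.0065,0.0025,0],0],[[0.0065,0.0025,0],0]]'
python3 -c "
from h import *
go()"
```

```text
clock: 29.8
position: [0.5575, 0.4439, 0.1656]
tool_rot: [0.69, -0.109, 0.7, -0.149]
force: [-0.9, 1.1, 2.5]
finger_gap: 0.0501
t 29.8 p [0.5575 0.4439 0.1656] q [ 0.566   0.8211  1.223  -0.3023  1.3332  0.7303] F [-0.913   1.0773  2.5172] gap 0.050085880870259475
[[-0.0249  0.053   0.9983]
 [-0.3587  0.9316 -0.0584]
 [-0.9331 -0.3595 -0.0042]]
```

Light floor contact at 2.5 N. Release to 62 mm, then back out along the tool.

```bash
python3 -m pendant '[[[0,0,0],0],[[0,0,0],0],[[0,0,0],0],[[0,0,0],0],[[0,0,0],0],[[-0.01,0,0],0],[[-0.03,0,0],0],[[-0.06,0,0],0]]' 0.062
python3 -m pendant '[[[-0.04,0,0],0],[[-0.08,0,0],0],[[-0.13,-0.01,0],0],[[-0.15,-0.06,0],0],[[-0.17,-0.11,0],0],[[-0.17,-0.16,0],0],[[-0.17,-0.2,0],0],[[-0.17,-0.2,0],0]]' 0
python3 - <<'E'
from h import *
B,o=shelf()
s,p,R=tool(); 
# push with closed fingertips on handle bar middle: pad centre 5+9=~14 out of bar mid
g0=grasp(o+B@[-.30,0,.163]); g1=grasp(o+B@[-.040,0,.163]); go(g0-.0*R[:,0],g1)
c=arm.camera("scene"); cv2.imwrite("pics/c9.png",cv2.resize(c["image"][130:260,230:450,::-1],None,fx=3.6,fy=3.6,interpolation=cv2.INTER_CUBIC))
E
```

```text
clock: 30.8
position: [0.559, 0.4657, 0.2224]
tool_rot: [0.689, -0.109, 0.7, -0.149]
force: [0.4, -0.2, -0.6]
finger_gap: 0.0619
clock: 31.8
position: [0.5529, 0.3383, 0.4559]
tool_rot: [0.691, -0.107, 0.699, -0.15]
force: [-0.3, 0.1, 0.4]
finger_gap: 0.0003
t 31.8 p [0.5529 0.3383 0.4559] q [ 0.4377  0.3823  1.2722 -0.321   1.663   0.4975] F [-0.2595  0.1049  0.3835] gap 0.0003401073196906963
[[-0.0214  0.0572  0.9981]
 [-0.3569  0.9321 -0.0611]
 [-0.9339 -0.3576  0.0004]]
to [0.6011 0.0878 0.3003] shift [ 0.2337 -0.1751  0.0633] norm 0.29882199298479584
to [ 0.5843 -0.1716  0.3003] shift [ 0.3267 -0.4179  0.0624] norm 0.5341052413346882
```

View pics/c9.png

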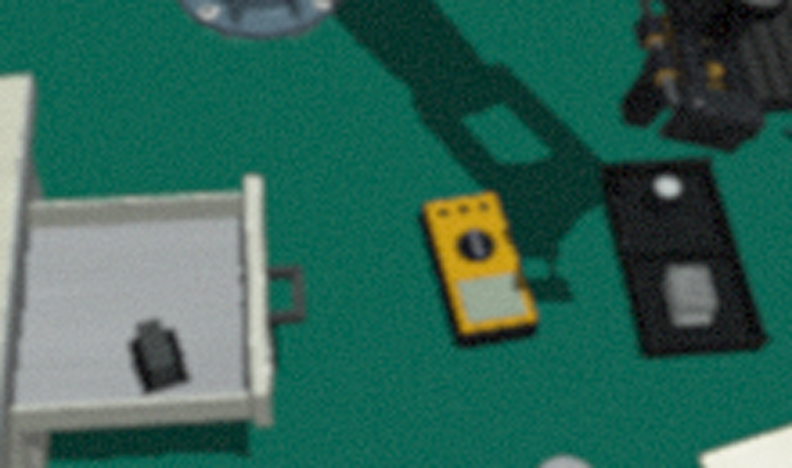

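The sink stands in the far compartment at (690,295), clear of the walls. The capacitor and meter are undisturbed, and the drawer is still out. Next I'll take closed fingers to in front of the handle.

```bash
python3 -m pendant '[[[0.03,-0.025,0.009],0],[[0.07,-0.053,0.019],0],[[0.115,-0.086,0.031],0],[[0.155,-0.117,0.042],0],[[0.19,-0.143,0.052],0],[[0.22,-0.165,0.06],0],[[0.234,-0.175,0.063],0],[[0.234,-0.175,0.063],0]]' 0
python3 - <<'E'
from h import *
B,o=shelf(); s,p,R=tool(); print(B.T@(p+.147*R[:,0]-o))
go(grasp(o+B@[-.058,0,.163]),grasp(o+B@[-.048,0,.163]))
E
```

```text
clock: 32.85
position: [0.6005, 0.0896, 0.2954]
tool_rot: [0.689, -0.109, 0.701, -0.149]
force: [-0.3, 0.6, -0.1]
finger_gap: 0.0005
[-0.3015 -0.0015  0.1583]
t 32.85 p [0.6005 0.0896 0.2954] q [ 0.0395  0.4051  1.579  -0.3892  1.2267  0.243 ] F [-0.2685  0.5908 -0.0927] gap 0.0005271078591097528
[[-0.0268  0.0529  0.9982]
 [-0.3585  0.9316 -0.059 ]
 [-0.9331 -0.3595 -0.006 ]]
to [ 0.5863 -0.1534  0.3002] shift [ 0.0831 -0.2289  0.0001] norm 0.24351514667441157
to [ 0.5856 -0.1634  0.3002] shift [ 0.0867 -0.2382  0.    ] norm 0.2535131523560986
```

```bash
python3 -m pendant '[[[0.006,-0.016,0],0],[[0.014,-0.04,0],0],[[0.023,-0.065,0],0],[[0.032,-0.09,0],0],[[0.041,-0.115,0],0],[[0.05,-0.14,0],0],[[0.058,-0.16,0],0],[[0.064,-0.178,0],0]]'
python3 -m pendant '[[[0.005,-0.013,0],0],[[0.009,-0.025,0],0],[[0.013,-0.035,0],0],[[0.016,-0.043,0],0],[[0.0185,-0.05,0],0],[[0.0185,-0.05,0],0],[[0.0185,-0.05,0],0],[[0.0185,-0.05,0],0]]'
python3 - <<'E'
from h import *
B,o=shelf(); s,p,R=tool(); print(B.T@(p+.147*R[:,0]-o), "Fbench",B.T@s["force"]); go(p+.01*B[:,0])
E
```

```text
clock: 33.85
position: [0.5891, -0.0998, 0.3002]
tool_rot: [0.689, -0.109, 0.7, -0.149]
force: [0.5, 3.5, -5.1]
finger_gap: 0.0002
clock: 34.85
position: [0.5867, -0.1527, 0.302]
tool_rot: [0.69, -0.11, 0.7, -0.15]
force: [-0.1, 0.4, -0.3]
finger_gap: 0.0001
[-0.0586  0.0009  0.1648] Fbench [-0.352  -0.0791 -0.2911]
t 34.85 p [ 0.5867 -0.1527  0.302 ] q [-0.3666  0.3528  1.6359 -0.4025  1.0744 -0.1294] F [-0.0562  0.3563 -0.2911] gap 0.0001324714517931014
[[-0.0237  0.053   0.9983]
 [-0.3599  0.9312 -0.058 ]
 [-0.9327 -0.3606 -0.003 ]]
to [ 0.5861 -0.1627  0.302 ] shift [ 0.0036 -0.0093 -0.0001] norm 0.010000000000000005
```

```bash
python3 -m pendant '[[[0.0005,-0.0015,0],0],[[0.001,-0.003,0],0],[[0.0015,-0.0045,0],0],[[0.002,-0.006,0],0],[[0.003,-0.0075,0],0],[[0.0035,-0.009,0],0],[[0.0035,-0.009,0],0],[[0.0035,-0.009,0],0]]'
python3 -c "
from h import *
B,o=shelf(); s,p,R=tool(); print(B.T@(p+.147*R[:,0]-o), 'Fbench',B.T@s['force'])"
python3 -m pendant '[[[0.0005,-0.001,0],0],[[0.001,-0.002,0],0],[[0.001,-0.003,0],0],[[0.0015,-0.004,0],0],[[0.002,-0.005,0],0],[[0.002,-0.005,0],0],[[0.002,-0.005,0],0],[[0.002,-0.005,0],0]]'
python3 - <<'E'
from h import *
B,o=shelf(); s,p,R=tool(); print(B.T@(p+.147*R[:,0]-o), 'Fbench',B.T@s['force'])
E
```

```text
clock: 35.85
position: [0.5859, -0.1606, 0.301]
tool_rot: [0.69, -0.108, 0.7, -0.148]
force: [1.4, 11.8, 3.6]
finger_gap: 0.0004
[-0.0513  0.0004  0.1637] Fbench [-11.904    0.6123   3.5635]
clock: 36.85
position: [0.5858, -0.1623, 0.3008]
tool_rot: [0.69, -0.106, 0.701, -0.146]
force: [0.3, 30.2, 9.3]
finger_gap: 0.0003
[-0.0504  0.0005  0.1631] Fbench [-30.1931  -1.6366   9.32  ]
```

The force rose to 30 N at the predicted home position (−50 mm), so the drawer is against its home stop. I'll back off and verify.

```bash
python3 -m pendant '[[[-0.005,0.015,0],0],[[-0.015,0.04,0],0],[[-0.03,0.08,0],0],[[-0.05,0.13,0],0],[[-0.08,0.17,0],0],[[-0.12,0.2,-0.02],0],[[-0.16,0.22,-0.05],0],[[-0.19,0.23,-0.09],0]]'
python3 - <<'E'
from h import *
go(); B,o=shelf(); A=None
t=arm.camera("top"); s=arm.camera("scene")
a=cv2.resize(t["image"][160:250,385:445,::-1],None,fx=6,fy=6,interpolation=cv2.INTER_CUBIC)
for op,col in((0,(0,0,255)),(.012,(0,255,255))):
  for y in(-.028,.028):
    q=(proj(t,o+B@[-.035-op,y,.162])[0]-[385,160])*6; cv2.circle(a,tuple(int(v) for v in q),2,col,-1)
b=cv2.resize(t["image"][205:315,150:250,::-1],None,fx=4,fy=4,interpolation=cv2.INTER_CUBIC)
O=np.zeros((540,780,3),np.uint8);O[:540,:360]=a;O[:440,370:770]=b;cv2.imwrite("pics/c10.png",O)
E
```

```text
clock: 37.85
position: [0.5121, 0.1209, 0.3972]
tool_rot: [0.69, -0.11, 0.7, -0.15]
force: [-0.2, 0.6, -0.0]
finger_gap: 0.0004
t 37.85 p [0.5121 0.1209 0.3972] q [ 0.1059  0.1279  1.7035 -0.3695  1.3893  0.2452] F [-0.2086  0.5652 -0.0383] gap 0.00044935298822352556
[[-0.024   0.0529  0.9983]
 [-0.3597  0.9313 -0.058 ]
 [-0.9327 -0.3605 -0.0034]]
```

View pics/c10.png

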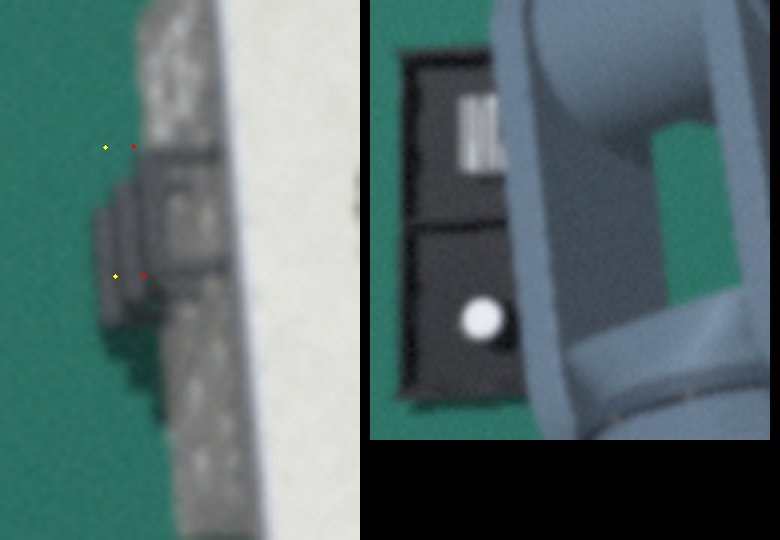

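The three handles now form an even staircase (outer edges at about 95, 116 and 137), so the top drawer is home and the other two are shut. The sink stands fins up in the once-empty compartment, at about (480,135), and the capacitor is in place. Handing in.

```bash
python3 -c "
from workcell import arm
print(arm.hand_in())"
```

```text
the job is handed in; nothing more can be done
None
```

The job is done and handed in; the last move ended at 37.9 s of the 72 s allowed.

**What I did**
- **Tilt:** The pendant has no tilt command. I leaned the tool about 21° by pushing against the arm's reach and joint limits in free air, and kept that lean for the whole job.
- **Drawer out:** I pulled the top drawer about 213 mm by its bar until it hit the stop. It had started about 7 mm open.
- **Heat sink:** I gripped it across its 50 mm length, not the suggested 36 mm width, because that kept it upright with the tilted tool. I lowered it until it touched the tray floor at 2.5 N, then let go.
- **Drawer home:** I pushed the bar in with closed fingers until the force rose to 30 N at the predicted home position.

**What the last checks showed**
- **Drawers:** The three handles line up evenly in the last picture, so the top drawer reads as home and the other two as shut.
- **Tray:** The sink stands fins up in the once-empty compartment, partly hidden by the arm in that picture. An earlier picture after release showed it whole and upright. The capacitor is where it was.
- **Other items:** The multimeter was in place in the picture after the release. The solder reel was not checked closely; only its edge showed there. The transformer was last seen in the drawer just before closing.
- **Disagreement:** The two cameras differed by about 3–4 mm on the sink's position before the grasp. I aimed between them and the grip held.

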